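# Dry-fit the fountain and the wayside shrine on a model landscape

## Task

Dry-fit the four loose model pieces on the landscape board before they are glued: butt the steps up against the middle of the front face of the flat-topped rock so that they lead up to it, and stand the shrine on top, in the middle of the flat, its niche looking out over the steps. Lay the log trough lengthwise (front to back) in the middle of the cobbled court, and stand the fountain post behind it, in line with it and close to its back end, with the spout reaching out over the trough. All four stand upright, and the paint tub and the pink foam offcut stay where they are.

Things in the scene. Friction and masses are not known exactly. Their poses are not given: they have to be found in the camera images.
- steps_mid (a point): Flight of grey stone model steps, loose, 60 deep (x) x 50 wide (y) x 40 mm high; three treads of 12 mm (10, 20, 30 mm high) rise towards +x to a 24 mm deep landing 40 mm high with an upright back face. Point: the centre, 30 mm from front and back, 20 mm above its underside. x points from the lowest tread to the landing, z up. The two 50 mm apart side faces are plain; the weight lies about 8 mm behind the point. About 0.1 kg.
- shrine_mid (a point): Wayside shrine, loose: grey plinth 42 (x) x 40 (y) x 14 mm, plastered shaft 34 x 40 mm up to 54 mm with a dark arched niche in its front (-x) face, small brown gable roof, 72 mm high in all. Point: the centre of the plinth, 36 mm above its underside. The side faces (+y and -y) are plain and 40 mm apart from the underside up to 54 mm; the roof's eaves are thin trim. x points from the niche to the back, z up. About 0.1 kg.
- trough_mid (a point): Hollowed log trough, loose, wood, 90 long (x) x 36 wide (y) x 30 mm high, open on top, end walls 8 mm, side walls 6 mm, bottom 10 mm. Point: the centre, 15 mm above its underside. x runs along it (both ends alike), z up. About 0.07 kg.
- post_mid (a point): Wooden fountain post, loose, 30 x 30 mm, with a small thin cap (36 mm wide, trim) to 67 mm; solid to 60 mm. A dark 6 mm pipe spout sticks out 28 mm from its front (-x) face, its axis 46 mm above the underside. Point: on the post's axis, 33 mm above its underside. x points from the spout side to the back, z up. About 0.08 kg.
- rock: Flat-topped ochre rock, fixed on the board: block 84 x 84 x 40 mm with upright faces and a flat top; behind it (+x, from 42 to 66 mm) a ragged crag up to 65 mm high marks its back. Origin: centre of the block's underside, on the board, which is 12 mm above the bench; the flat top is 40 mm above the origin, the front face 42 mm from it on the -x side. Axes: x from its front to its back, y to the left of someone facing its front, z up.
- court: Cobbled court on the board: fixed, flat grey paving 210 (x) x 110 (y) x 2 mm. Origin: centre of its underside, on the board, 12 mm above the bench; pieces stand on it 2 mm above the origin. x points from the front of the landscape (the robot's side) to its back (away from the robot).
- stable: Model stable, fixed on the board, open to the front, 100 x 104 mm under a brown gable roof, 106 mm high. Only an obstacle. Origin: centre of its underside, on the board. Axes: x from its front to its back, y to the left of someone facing its front, z up.
- tub_mid (a point): White closed paint tub, loose, 67 mm across, 60 mm high, 0.28 kg, among the pieces on the bench. Point: its centre, 30 mm up. To be left where it is.
- offcut_mid (a point): Offcut of pink foam, loose, 52 x 40 x 42 mm, among the pieces on the bench. Point: its centre, 21 mm up. To be left where it is.
Not all that is in view belongs to the job. Leave any purple look-alike of the part that bears steps_mid alone.

How it is judged:
By the outcome, as a careful person would: the job done as asked, in the order asked, and still so for the second after the job is handed in, with the robot touching nothing.
It also fails if it takes over 112 s, if anything falls off the work surface, if the arm or the gripper's body presses on something with over 40 N, if the wrist force passes 120 N, or if a joint passes its speed limit or range.

## Robot

A 7-joint arm with a two-finger parallel gripper is mounted at the origin on the work surface. World frame = base frame: x ahead of the robot, y to its left, z up, the work surface at z = 0. Lengths are in m, angles in rad, forces in N, time in s.
With the tool pointing down it reaches from about 0.425 to 0.925 m from the base axis. Payload 6.8 kg.
Tool frame: the origin (TCP) lies at the very end of the fingers, on their centre line; the grasp point (between the pads) lies 19 mm behind it (r.grip_point_offset is the distance from the TCP to the grasp point, in m); z points along the fingers, y is the line along which they close (so a half turn about z gives the same grasp; the last joint's range is limited). The gripper opens to 85 mm and grips with 20 to 120 N. Pads are 22 mm wide; open, the fingers measure 114 mm over their backs; the gripper's body (76 mm by 85 mm) begins 54 mm behind the grasp point. The pads swing forward as they close: fully open they stand 13 mm farther back than shut.
Start: joints at [-1.221, 0.477, 0.022, 1.555, -0.011, 1.109, -0.083], TCP at [0.298, 0.606, 0.231] pointing down, gripper open.
Joint ranges: [-2.96, 2.96], [-0.34, 2.1], [-1.41, 1.46], [0.24, 2.44], [-1.37, 4.51], [0.17, 1.92], [-2.96, 2.96]. Speed limits (rad/s): [2.39, 2.39, 3.14, 3.14, 3.14, 3.14, 3.14].

## Interface

Orientations are given as a rotation vector (axis times angle).
In Python, from bench import status, eyes, r gives the robot as it stands.
- The arm moves only by the shell command python3 -m crank 'ROWS' [OPENING] [FORCE]. ROWS is JSON, a list of rows, each a list of 6 numbers: the shift along the tool's x, y, z normalised to -1 to 1, where 1 is 0.02 m, then the turn, a rotation vector about the tool's x, y, z normalised to -1 to 1, where 1 is 45 degrees. A call has 1 to 12 rows; each row shifts and turns the commanded pose from where the row before left it, along the tool's axes as they then stand; what a row does not reach is not made up. A row lasts 1/10 s, in which the tool goes at most 50 mm and 8.59 degrees, less where a joint would pass 70% of its speed; a pose out of reach is approached as far as the arm can. A call with a number of a shift or a turn outside -1 to 1 is refused whole. A call with a gripper value outside its range is refused whole. OPENING is the opening, from 0 (shut) to 1 (fully open), set as the call begins (- or left out, the last holds). The fingers move at their own pace and stop on an object; FORCE is the grip in N (left out, the last holds). Time passes only in rows, so rows that do not move let the fingers close. It gives the time, the measured TCP pose, the force, the opening and the grip force at its end, in the units of the state.
- status.get_obs(): the state, without advancing time (a new reading comes with each control period).
- eyes.grab_frame(name): name is "scene" or "top"; returns a dict with "image" (420x560x3 uint8, red, green, blue), "depth" (420x560 float32, m along the optical axis (not along the pixel's ray), 0 where there is no reading), "fovy" (degrees; the focal length in pixels is half the picture's height over the tangent of half this angle, whatever the lens; pixels are square), "cx", "cy" (the principal point, pixels), "world_to_cam" (4x4, takes a point from world to camera coordinates). Camera axes: x right, y up, looking along -z (the intrinsics and any distortion apply to the point x, -y, -z); pixel columns grow to the right and rows downward; lengths in m; the calibration is good to about 2 mm. A picture is of the moment at which its call begins.
- r.hand_in(): hands the job in; it is judged then, once.
The state is a dict: "clock": time; "joints": joint angles; "qvel": joint speeds; "tau": joint torques, N m; "tcp_pos": TCP position; "orientation": TCP orientation; "contact_force": force on the tool from outside, world axes, zero at the start; "moment": the same for the moment, N m; "grip_width": finger opening in m; "gripper_force": force on a finger pad.
Only numpy, scipy, OpenCV 4.12 (cv2) and the standard library are available. Lean on these libraries where they do the work, as an engineer would, in place of code of your own. Each camera call takes 0.05 s, during which the arm holds its last target. There are 200 camera calls.

## Working session

There is one attempt and no reset: what is moved stays moved. The work goes in short steps, Python scripts to look and compute and a shell command to move; the robot and the scene stay as the last step left them, time stands still between calls to the robot, and variables do not carry over. Pictures are saved under pics/ and viewed, at most 14 in all, crops included, and the job is handed in when it is done.

```bash
ls; mkdir -p pics
cat > h.py <<'E'
import numpy as np, cv2, pickle
from scipy.spatial.transform import Rotation as R
def grab(n):
    from bench import eyes
    f=eyes.grab_frame(n); pickle.dump(f,open(f'{n}.pkl','wb')); return f
def load(n): return pickle.load(open(f'{n}.pkl','rb'))
def cloud(f):
    d=f['depth']; h,w=d.shape; F=h/2/np.tan(np.radians(f['fovy'])/2)
    v,u=np.mgrid[:h,:w]
    P=np.stack([(u-f['cx'])/F*d,-(v-f['cy'])/F*d,-d],-1)
    M=np.linalg.inv(f['world_to_cam']); return P@M[:3,:3].T+M[:3,3]
E
python3 - <<'E'
from h import *
from bench import status
for n in('scene','top'):
    f=grab(n); cv2.imwrite(f'pics/{n}0.png',cv2.resize(f['image'][:,:,::-1],(800,600)))
    print(n,{k:v for k,v in f.items() if k not in('image','depth')})
print(status.get_obs())
E
```

```text
pics
scene {'fovy': 57.729258188659514, 'cx': 271.44280628585074, 'cy': 210.05491592899685, 'world_to_cam': array([[-0.661185  ,  0.75020413,  0.00530608,  0.32260699],
       [-0.47126754, -0.42082929,  0.77511909,  0.18200375],
       [ 0.5837305 ,  0.50999654,  0.63179287, -1.27551354],
       [ 0.        ,  0.        ,  0.        ,  1.        ]])}
top {'fovy': 50.94870064738883, 'cx': 287.0134117010438, 'cy': 205.99889570143645, 'world_to_cam': array([[ 7.72484817e-03, -9.99970163e-01, -2.57141644e-05,
         1.77694757e-02],
       [ 9.77151015e-01,  7.54310629e-03,  2.12412326e-01,
        -4.77236440e-01],
       [-2.12405794e-01, -1.66597959e-03,  9.77180128e-01,
        -1.07766735e+00],
       [ 0.00000000e+00,  0.00000000e+00,  0.00000000e+00,
         1.00000000e+00]])}
{'clock': 0.1, 'joints': array([-1.22112533,  0.47774928,  0.02232087,  1.5563645 , -0.01147215,
        1.10932561, -0.08311407]), 'qvel': array([-0.00122613, -0.00018864,  0.00083728, -0.00287067, -0.00057834,
       -0.00078753,  0.00104809]), 'tau': array([ 3.47593923e-03, -5.97760928e+01,  1.61302663e+00, -2.81954312e+01,
        1.27623189e-02,  5.05189309e-03,  8.63360924e-06]), 'tcp_pos': array([0.29807875, 0.60500374, 0.23039615]), 'orientation': array([-7.12688247e-01, -3.05942749e+00,  2.67064509e-03]), 'contact_force': array([ 0.05792083, -0.12464053,  0.83971418]), 'moment': array([ 0.00515873, -0.03314872,  0.03946698]), 'gripper_force': 0.0, 'grip_width': 0.08500453808161648}
```

View pics/scene0.png

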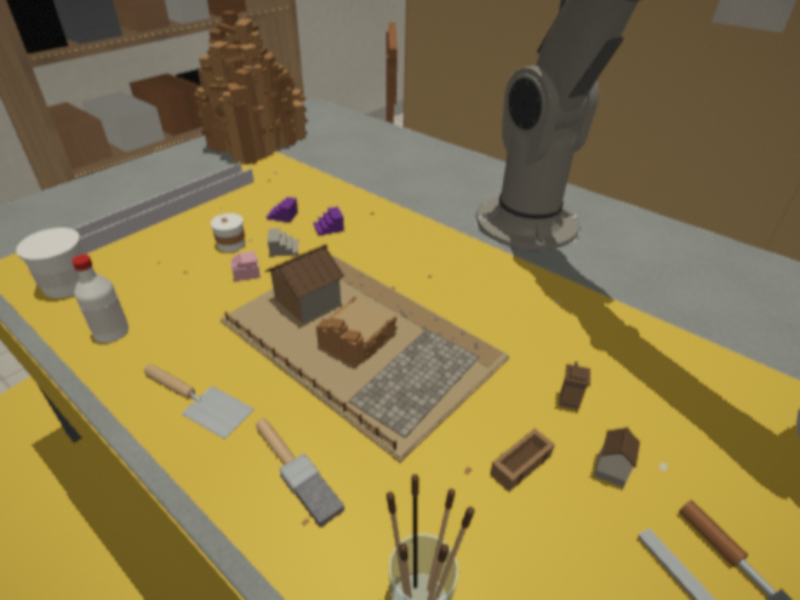

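View pics/top0.png

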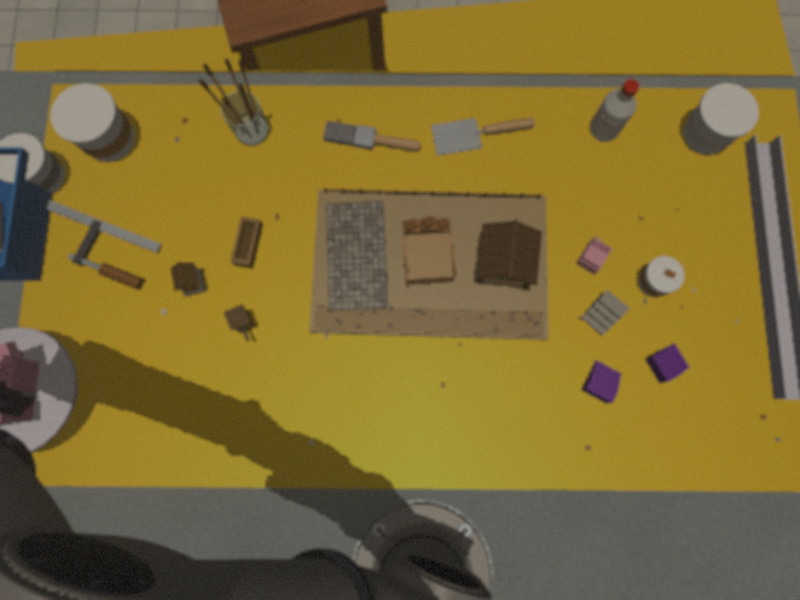

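Candidates in the 800x600 top view:
- Grey steps at (604,312), with purple look-alikes at (603,382) and (668,362). I choose the grey one.
- Shrine (188,278), post (240,320), trough (247,242).
- Tub (663,275), offcut (595,255).

Next I'll check these in a close crop.

Run:
```python
from h import *
f=load('top'); im=f['image'][:,:,::-1]
a=im[145:245,112:192]; b=im[160:260,400:490]
c=np.hstack([cv2.resize(x,None,fx=4.6,fy=4.6,interpolation=cv2.INTER_CUBIC) for x in(a,b)])
cv2.imwrite('pics/crop1.png',c); print(c.shape)
g=load('scene')
# merged height map and per-object z-slices
for nm,ff in(('top',f),('scene',g)):
    P=cloud(ff); np.save(nm+'_P.npy',P)
P=cloud(f)
for nm,(u,v) in dict(steps=(604,312),shrine=(188,278),post=(240,318),trough=(247,242),tub=(660,265),off=(595,252),rock=(428,262),stable=(510,250),court=(355,255),bench=(440,430),board=(470,320)).items():
    u=int(u*.7);v=int(v*.7); print(nm,np.round(np.median(P[v-1:v+2,u-1:u+2].reshape(-1,3),0),4))
```

```text
(460, 782, 3)
steps [ 0.4525 -0.329   0.0314]
shrine [0.5023 0.4186 0.0668]
post [0.43   0.3181 0.0689]
trough [0.5861 0.3331 0.0111]
tub [ 0.5333 -0.4245  0.0617]
off [ 0.5621 -0.3161  0.0423]
rock [ 0.537  -0.0091  0.0534]
stable [ 0.5423 -0.1496  0.115 ]
court [0.5612 0.1269 0.0155]
bench [ 0.2397 -0.034   0.0018]
board [ 0.4377 -0.089   0.0135]
```

View pics/crop1.png

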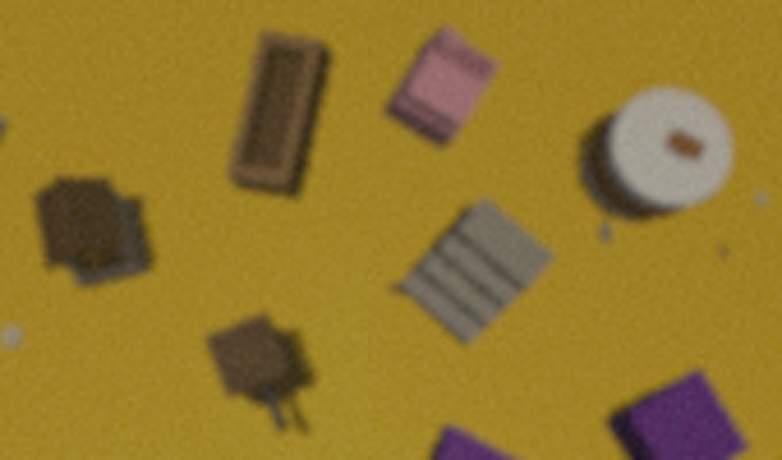

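Run:
```python
from h import *
C={'steps':(.4525,-.329),'shrine':(.502,.4186),'post':(.43,.318),'trough':(.586,.333),'off':(.562,-.316),'tub':(.533,-.4245)}
rng={'steps':[(6,60),(36,46)],'shrine':[(6,80),(4,20),(20,54),(58,80)],'post':[(6,40),(43,50),(62,80)],'trough':[(6,40),(26,36)],'off':[(6,60),(38,50)],'tub':[(55,70)]}
for k,c in C.items():
  for lo,hi in rng[k]:
    for n in('top','scene'):
        P=np.load(n+'_P.npy').reshape(-1,3)
        rad=.05 if k!='trough' else .065
        if k in('steps','off','tub'): rad=.042
        m=(np.hypot(P[:,0]-c[0],P[:,1]-c[1])<rad)&(P[:,2]>lo/1e3)&(P[:,2]<hi/1e3)
        Q=P[m]
        if len(Q)<8: print(k,lo,hi,n,len(Q));continue
        r=cv2.minAreaRect((Q[:,:2]*1e3).astype(np.float32))
        print(k,lo,hi,n,len(Q),'c',np.round(r[0],1),'sz',np.round(r[1],1),'a',round(r[2],1),'zmed',np.round(np.median(Q[:,2])*1e3,1),'mean',np.round(Q.mean(0)[:2]*1e3,1))
# fixed
P=np.load('top_P.npy').reshape(-1,3);S=np.load('scene_P.npy').reshape(-1,3)
for n,A in(('top',P),('scene',S)):
  def rect(nm,x0,x1,y0,y1,lo,hi):
    m=(A[:,0]>x0)&(A[:,0]<x1)&(A[:,1]>y0)&(A[:,1]<y1)&(A[:,2]>lo)&(A[:,2]<hi);Q=A[m]
    r=cv2.minAreaRect((Q[:,:2]*1e3).astype(np.float32));print(n,nm,len(Q),np.round(r[0],1),np.round(r[1],1),round(r[2],1),np.round(np.median(Q[:,2])*1e3,1), np.round(np.percentile(Q[:,:2],[1,99],axis=0)*1e3,1).tolist())
  rect('rocktop',.46,.66,-.09,.06,.047,.058)
  rect('rockall',.46,.66,-.08,.08,.025,.09)
  rect('board',.3,.75,-.3,.3,.008,.03)
  rect('stable',.45,.66,-.23,-.08,.03,.15)
```

```text
steps 6 60 top 553 c [ 453.7 -330.5] sz [69.4 73.8] a 36.4 zmed 29.8 mean [ 453.3 -333.7]
steps 6 60 scene 326 c [ 452.6 -332.1] sz [58.2 60.2] a 49.0 zmed 23.6 mean [ 460.9 -326.8]
steps 36 46 top 188 c [ 466.6 -346.8] sz [50.9 27.2] a 47.6 zmed 40.8 mean [ 467.  -346.2]
steps 36 46 scene 88 c [ 466.3 -343.9] sz [56.  24.1] a 50.2 zmed 40.0 mean [ 467.5 -341.6]
shrine 6 80 top 464 c [503.5 415.8] sz [84.3 86. ] a 41.0 zmed 57.8 mean [505.3 422.3]
shrine 6 80 scene 904 c [508.4 431. ] sz [46.  44.1] a 14.9 zmed 54.6 mean [517.  432.3]
shrine 4 20 top 158 c [495.3 412.4] sz [80.5 94.1] a 51.5 zmed 6.3 mean [495.3 412.4]
shrine 4 20 scene 153 c [515.1 416.2] sz [79.2 32.1] a 69.1 zmed 12.6 mean [524.8 433.6]
shrine 20 54 top 95 c [509.9 427.9] sz [43.8 42.9] a 12.7 zmed 32.6 mean [502.1 418.3]
shrine 20 54 scene 297 c [510.5 431.6] sz [40.  44.1] a 14.9 zmed 38.1 mean [523.6 434.7]
shrine 58 80 top 228 c [508.8 427.7] sz [44.7 38.4] a 13.0 zmed 66.1 mean [508.4 425.9]
shrine 58 80 scene 371 c [508.2 431. ] sz [45.8 35.5] a 15.7 zmed 65.2 mean [510.2 430.8]
post 6 40 top 72 c [423.6 308
[... 1384 characters left out ...]
 rocktop 1118 [555.8 -12.3] [95.9 91.1] 4.5 53.1 [[508.1, -58.1], [594.6, 32.6]]
top rockall 1535 [562.8 -11.3] [112.1  92.4] 5.4 53.6 [[506.2, -57.9], [615.0, 32.8]]
top board 13050 [526.8 -10. ] [439.1 579.4] 0.4 13.3 [[411.5, -232.7], [685.2, 198.9]]
top stable 1716 [ 547.1 -154.3] [108.1 104.8] 82.8 98.4 [[495.5, -208.7], [598.7, -99.2]]
scene rocktop 851 [562.1  -7.8] [111.3  93.1] 5.2 52.4 [[506.9, -54.3], [618.4, 38.4]]
scene rockall 1585 [561.   -7.3] [113.6  94. ] 5.3 52.4 [[507.4, -53.3], [618.5, 38.9]]
scene board 11335 [504.9 -47.7] [513.3 370.7] 88.4 12.7 [[413.0, -233.2], [689.1, 204.0]]
scene stable 1692 [ 547.2 -149.3] [107.3 105.7] 82.0 85.2 [[501.2, -200.1], [599.5, -95.9]]
```

```bash
cat > fit.py <<'E'
from h import *
def trim(Q,y0,span=12,p=2):
    best=None
    for a in np.arange(y0-span,y0+span,.25):
        t=np.radians(a);M=np.array([[np.cos(t),np.sin(t)],[-np.sin(t),np.cos(t)]])
        L=Q[:,:2]@M.T; lo,hi=np.percentile(L,[p,100-p],axis=0); A=np.prod(hi-lo)
        if best is None or A<best[0]: best=(A,a,M.T@((lo+hi)/2),hi-lo)
    return f'yaw {best[1]:.1f} c {np.round(best[2]*1e3,1)} size {np.round(best[3]*1e3,1)} n{len(Q)}'
def sel(A,c,rad,lo,hi):
    return (np.hypot(A[...,0]-c[0],A[...,1]-c[1])<rad)&(A[...,2]>lo)&(A[...,2]<hi)
E
python3 - <<'E'
from fit import *
for n in('top','scene'):
    f=load(n);P=cloud(f);hsv=cv2.cvtColor(cv2.GaussianBlur(f['image'],(3,3),0),cv2.COLOR_RGB2HSV)
    box=lambda x0,x1,y0,y1,z0,z1:(P[...,0]>x0)&(P[...,0]<x1)&(P[...,1]>y0)&(P[...,1]<y1)&(P[...,2]>z0)&(P[...,2]<z1)
    m=box(.42,.68,.04,.21,.008,.022)
    g=m&(hsv[...,1]<75); print(n,'sat pct',np.percentile(hsv[...,1][m],[5,30,50,70,95]))
    g=cv2.morphologyEx(g.astype(np.uint8),cv2.MORPH_OPEN,np.ones((3,3)))>0
    print(' court',trim(P[g],0,8,1))
    print(' board',trim(P[box(.38,.72,-.26,.24,.006,.02)],0,6,.3))
    print(' rock z>30',trim(P[sel(P,(.555,-.01),.085,.03,.09)],5,12,.7))
    print(' rocktop',trim(P[box(.49,.6,-.08,.06,.047,.0575)],5,12,.7))
    for k,c,rad,lo,hi,y in [('steps',(.453,-.3335),.042,.034,.05,-41),('steps10',(.453,-.3335),.043,.006,.05,-41),('shrine',(.508,.429),.05,.057,.08,14),('shrinelow',(.508,.429),.05,.02,.053,14),('post',(.433,.327),.05,.061,.08,25),('trough',(.584,.331),.06,.024,.04,-9)]:
        print(' '+k,trim(P[sel(P,c,rad,lo,hi)],y,12,1))
f=load('scene')['image'][:,:,::-1]
a=f[245:355,340:460];b=f[135:215,160:250];c=f[170:320,220:360]
r=[cv2.resize(x,(w,300),interpolation=cv2.INTER_CUBIC) for x,w in((a,327),(b,338))]
o=np.hstack(r); cv2.imwrite('pics/crop2.png',o)
E
```

```text
top sat pct [ 46.  50.  61.  97. 106.]
 court yaw 2.2 c [560.6 123.2] size [202.5 105.5] n2976
 board yaw -1.2 c [551.7 -11.1] size [289.  449.6] n13063
 rock z>30 yaw 3.8 c [561.3 -11.5] size [107.   89.5] n1521
 rocktop yaw 4.2 c [551.  -12.5] size [85.5 89.4] n1107
 steps yaw -42.5 c [ 466.4 -346.6] size [26.7 50.1] n202
 steps10 yaw -42.5 c [ 453.3 -334.7] size [61.  50.9] n554
 shrine yaw 13.2 c [508.6 427.4] size [43.4 38. ] n245
 shrinelow yaw 18.8 c [507.2 427.2] size [37.6 42.5] n91
 post yaw 25.0 c [433.3 325.7] size [35.5 35.4] n202
 trough yaw -9.8 c [584.  329.1] size [89.9 37.3] n259
scene sat pct [ 38.  41.  47.  87. 103.]
 court yaw 3.5 c [561.2 124.7] size [206.5 109.2] n3320
 board yaw -1.2 c [550.8 -10.9] size [277.4 434.8] n10806
 rock z>30 yaw 4.5 c [562.8  -7.2] size [108.1  90.7] n1493
 rocktop yaw 1.8 c [551.   -8.2] size [87.3 91.7] n750
 steps yaw -40.0 c [ 466.3 -343.7] size [23.8 54.8] n90
 steps10 yaw -41.8 c [ 453.  -331.2] size [59.4 54.9] n326
 shrine yaw 16.0 c [508.7 431.1] size [44.1 35.9] n403
 shrinelow yaw 14.0 c [511.6 432.6] size [32.3 42.4] n276
 post yaw 22.0 c [433.4 329.3] size [36.4 35.1] n221
 trough yaw -8.8 c [584.  332.6] size [90.4 37. ] n453
```

View pics/crop2.png

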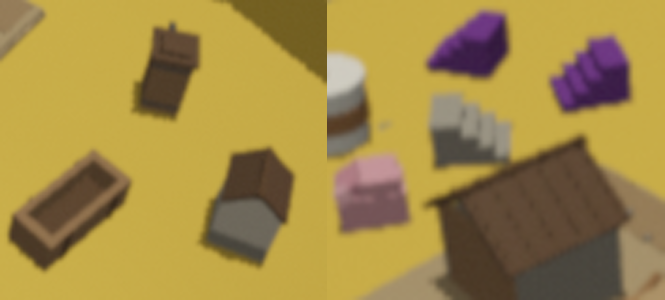

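The left crop shows the shrine at (250,215): the gable facing the camera is plain, so the niche is on the opposite (robot) side. The post's spout at (172,30) points toward the robot. In the right crop the grey steps are at (465,130), with the landing on the left at (450,110).

```bash
cat > to.py <<'E'
import sys,numpy as np
from scipy.spatial.transform import Rotation as R
from bench import status
def go(x,y,z,th):
    """target TCP mm, closing-axis angle deg (mod 180) -> shift in CURRENT tool axes, then turn, units"""
    s=status.get_obs(); M=R.from_rotvec(s['orientation']).as_matrix()
    d=np.array([x,y,z])/1e3-s['tcp_pos']
    cur=np.degrees(np.arctan2(M[1,1],M[0,1])); dt=(th-cur+90)%180-90
    W=R.from_euler('z',cur+dt-90,degrees=True).as_matrix()@np.diag([-1.,1,-1])
    print('t',round(s['clock'],2),'tcp',np.round(s['tcp_pos']*1e3,1),'th',round(cur,1),'tilt',np.round(np.degrees(np.arccos(-M[2,2])),2),'w',round(s['grip_width']*1e3,1),'gf',round(s['gripper_force'],1),'F',np.round(s['contact_force'],1),'j7',np.round(s['joints'][[0,6]],2))
    print(' shift now-axes',np.round(M.T@d/.02,2),' turn',np.round(R.from_matrix(M.T@W).as_rotvec()/(np.pi/4),3),' shift after turn',np.round(W.T@d/.02,2))
if __name__=='__main__': go(*map(float,sys.argv[1:5]))
E
python3 to.py 600 200 230 48; python3 to.py 600 -200 230 48; python3 to.py 459 -338.4 230 48
```

```text
t 0.1 tcp [298.1 605.  230.4] th 63.8 tilt 0.1 w 85.0 gf 0.0 F [ 0.1 -0.1  0.8] j7 [-1.22 -0.08]
 shift now-axes [-22.49 -11.49   0.04]  turn [-0.002  0.     0.351]  shift after turn [-2.477e+01 -4.950e+00  2.000e-02]
t 0.1 tcp [298.1 605.  230.4] th 63.8 tilt 0.1 w 85.0 gf 0.0 F [ 0.1 -0.1  0.8] j7 [-1.22 -0.08]
 shift now-axes [-31.33 -29.44   0.07]  turn [-0.002  0.     0.351]  shift after turn [-3.815e+01 -1.981e+01  2.000e-02]
t 0.1 tcp [298.1 605.  230.4] th 63.8 tilt 0.1 w 85.0 gf 0.0 F [ 0.1 -0.1  0.8] j7 [-1.22 -0.08]
 shift now-axes [-28.06 -38.76   0.09]  turn [-0.002  0.     0.351]  shift after turn [-3.754e+01 -2.967e+01  2.000e-02]
```

```bash
python3 -m crank '[[0,0,0,0,0,0.175],[0,0,0,0,0,0.175],[-1,-0.2,0,0,0,0],[-1,-0.2,0,0,0,0],[-1,-0.2,0,0,0,0],[-1,-0.2,0,0,0,0],[-1,-0.2,0,0,0,0],[-1,-0.2,0,0,0,0],[-1,-0.2,0,0,0,0],[-1,-0.2,0,0,0,0],[-1,-0.2,0,0,0,0],[-1,-0.2,0,0,0,0]]' 0.8
python3 -m crank '[[-1,-0.2,0,0,0,0],[-1,-0.2,0,0,0,0],[-1,-0.2,0,0,0,0],[-1,-0.2,0,0,0,0],[-1,-0.2,0,0,0,0],[-1,-0.2,0,0,0,0],[-1,-0.2,0,0,0,0],[-1,-0.2,0,0,0,0],[-1,-0.2,0,0,0,0],[-1,-0.2,0,0,0,0],[-1,-0.2,0,0,0,0],[-1,-0.2,0,0,0,0]]'
python3 -m crank '[[-0.9,-1,0,0,0,0],[-0.9,-1,0,0,0,0],[-0.9,-1,0,0,0,0],[-0.9,-1,0,0,0,0],[-0.9,-1,0,0,0,0],[-0.9,-1,0,0,0,0],[-0.9,-1,0,0,0,0],[-0.9,-1,0,0,0,0],[-0.9,-1,0,0,0,0],[-0.9,-1,0,0,0,0],[-0.9,-1,0,0,0,0],[-0.9,-1,0,0,0,0]]'
python3 to.py 459 -338.4 100 48
```

```text
clock: 1.3
tcp_pos: [0.4217, 0.4396, 0.2315]
orientation: [1.126, 2.933, 0.0]
contact_force: [0.2, -0.1, 0.4]
grip_width: 0.0683
gripper_force: 0.0
clock: 2.5
tcp_pos: [0.5673, 0.2432, 0.2315]
orientation: [1.126, 2.933, 0.0]
contact_force: [0.8, 1.0, -0.1]
grip_width: 0.0683
gripper_force: 0.0
clock: 3.7
tcp_pos: [0.5657, -0.0798, 0.2315]
orientation: [1.126, 2.933, 0.0]
contact_force: [0.2, -0.1, 0.5]
grip_width: 0.0682
gripper_force: 0.0
t 3.7 tcp [565.7 -79.8 231.5] th 48.0 tilt 0.02 w 68.2 gf 0.0 F [ 0.2 -0.1  0.5] j7 [-0.24  0.98]
 shift now-axes [ -4.69 -13.18   6.57]  turn [ 0.  0. -0.]  shift after turn [ -4.69 -13.18   6.58]
```

```bash
python3 -m crank '[[-0.4,-1,0,0,0,0],[-0.4,-1,0,0,0,0],[-0.4,-1,0,0,0,0],[-0.4,-1,0,0,0,0],[-0.4,-1,0,0,0,0],[-0.4,-1,0,0,0,0],[-0.4,-1,0,0,0,0],[-0.4,-1,0,0,0,0],[-0.4,-1,0.5,0,0,0],[-0.4,-1,1,0,0,0],[-0.4,-1,1,0,0,0],[-0.29,-1,1,0,0,0]]'
python3 -m crank '[[0,-1,1,0,0,0],[0,-0.18,1,0,0,0],[0,0,1,0,0,0],[0,0,0,0,0,0]]'
python3 to.py 459 -338.4 4 48
python3 - <<'E'
from h import *
f=grab('top');g=grab('scene')
a=f['image'][150:270,380:500,::-1];b=g['image'][110:230,120:280,::-1]
cv2.imwrite('pics/c3.png',np.hstack([cv2.resize(a,(400,400),interpolation=2),cv2.resize(b,(400,400),interpolation=2)]))
E
```

```text
clock: 4.9
tcp_pos: [0.4744, -0.3203, 0.1609]
orientation: [1.126, 2.932, 0.0]
contact_force: [0.4, 0.1, -0.3]
grip_width: 0.0682
gripper_force: 0.0
clock: 5.3
tcp_pos: [0.4571, -0.3358, 0.0992]
orientation: [-1.126, -2.928, -0.001]
contact_force: [-1.1, 0.2, 0.0]
grip_width: 0.0684
gripper_force: 0.0
t 5.3 tcp [ 457.1 -335.8   99.2] th 47.9 tilt 0.27 w 68.4 gf 0.0 F [-1.1  0.2  0. ] j7 [0.23 1.59]
 shift now-axes [-0.18 -0.02  4.76]  turn [-0.001 -0.006 -0.001]  shift after turn [-0.16 -0.03  4.76]
```

View pics/c3.png

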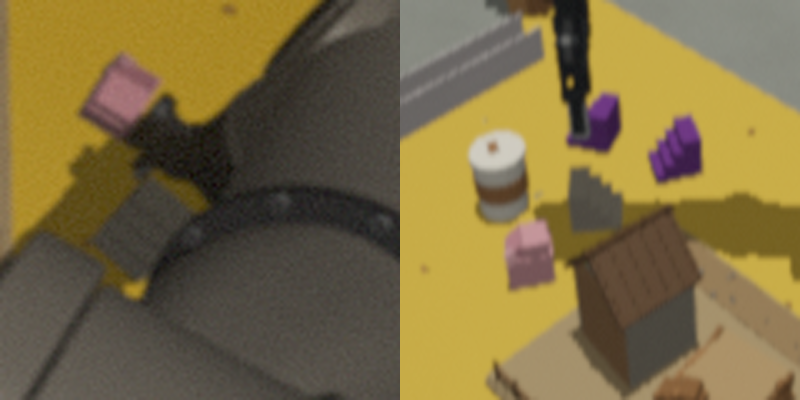

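The top view shows the gripper over the steps at (150,230). In the scene view the fingers are at (580,125) with the steps below at (595,200), so they line up. Descending and gripping.

```bash
python3 -m crank '[[-0.16,0,0.8,0,0,0],[0,0,0.8,0,0,0],[0,0,0.8,0,0,0],[0,0,0.8,0,0,0],[0,0,0.8,0,0,0],[0,0,0.75,0,0,0],[0,0,0,0,0,0]]'
python3 to.py 459 -338.4 4 48
python3 -m crank '[[0,0,0,0,0,0],[0,0,0,0,0,0],[0,0,0,0,0,0],[0,0,0,0,0,0],[0,0,0,0,0,0],[0,0,0,0,0,0],[0,0,0,0,0,0]]' 0 30
python3 to.py 459 -338.4 100 48
```

```text
clock: 6.1
tcp_pos: [0.4612, -0.337, 0.0041]
orientation: [-1.124, -2.93, -0.001]
contact_force: [-0.3, 0.4, -0.9]
grip_width: 0.0683
gripper_force: 0.0
t 6.1 tcp [ 461.2 -337.     4.1] th 48.0 tilt 0.21 w 68.3 gf 0.0 F [-0.3  0.4 -0.9] j7 [0.29 1.65]
 shift now-axes [ 0.03 -0.12  0.  ]  turn [-0.001 -0.005  0.001]  shift after turn [ 0.03 -0.12  0.  ]
clock: 6.8
tcp_pos: [0.4626, -0.338, 0.0066]
orientation: [1.125, 2.933, 0.0]
contact_force: [-1.0, 1.2, 2.9]
grip_width: 0.0494
gripper_force: 32.8
t 6.8 tcp [ 462.6 -338.     6.6] th 48.0 tilt 0.03 w 49.4 gf 32.8 F [-1.   1.2  2.9] j7 [0.29 1.65]
 shift now-axes [ 0.12 -0.13 -4.67]  turn [0.    0.    0.001]  shift after turn [ 0.12 -0.14 -4.67]
```

```bash
python3 -m crank '[[0,0,-0.4,0,0,0],[0,0,-1,0,0,0],[0,0,-1,0,0,0],[0,0,-1,0,0,0],[0,0,-1,0,0,0],[0,0,-1,0,0,0],[0,0,-1,0,0,0],[0,0,-1,0,0,0],[0,0,-1,0,0,-0.171],[0,0,-0.5,0,0,-0.171],[0,0,0,0,0,-0.171],[0,0,0,0,0,-0.171]]'
python3 -m crank '[[0,0,0,0,0,-0.171],[0,0,0,0,0,-0.171],[0,0,0,0,0,0]]'
python3 to.py 481 -15.3 185 94.2
```

```text
clock: 8.0
tcp_pos: [0.4623, -0.3381, 0.1852]
orientation: [0.298, 3.127, -0.001]
contact_force: [0.5, 0.3, -1.7]
grip_width: 0.0493
gripper_force: 32.2
clock: 8.3
tcp_pos: [0.462, -0.338, 0.1846]
orientation: [-0.116, 3.139, 0.0]
contact_force: [0.0, 0.5, -0.9]
grip_width: 0.0498
gripper_force: 32.2
t 8.3 tcp [ 462.  -338.   184.6] th 94.2 tilt 0.01 w 49.8 gf 32.2 F [ 0.   0.5 -0.9] j7 [0.33 2.27]
 shift now-axes [-2.14 16.02 -0.02]  turn [0.    0.    0.001]  shift after turn [-2.13 16.02 -0.02]
```

```bash
python3 -m crank '[[-0.13,0.5,0,0,0,0],[-0.13,1,0,0,0,0],[-0.13,1,0,0,0,0],[-0.13,1,0,0,0,0],[-0.13,1,0,0,0,0],[-0.13,1,0,0,0,0],[-0.13,1,0,0,0,0],[-0.13,1,0,0,0,0],[-0.13,1,0,0,0,0],[-0.13,1,0,0,0,0],[-0.13,1,0,0,0,0],[-0.13,1,0,0,0,0]]'
python3 -m crank '[[-0.14,1,0,0,0,0],[-0.14,1,0,0,0,0],[-0.14,1,0,0,0,0],[-0.14,1,0,0,0,0],[0,0.52,0,0,0,0],[0,0,1,0,0,0],[0,0,1,0,0,0],[0,0,1,0,0,0],[0,0,1,0,0,0],[0,0,1,0,0,0],[0,0,1,0,0,0],[0,0,1,0,0,0]]'
python3 -m crank '[[0,0,0.2,0,0,0],[0,0,0,0,0,0]]'
python3 to.py 484 -15.1 19.5 94.2
python3 - <<'E'
from fit import *
f=grab('top');g=grab('scene')
for n in('top','scene'):
    P=cloud(load(n)); print(n,'rocktop',trim(P[(P[...,0]>.502)&(P[...,0]<.6)&(P[...,1]>-.08)&(P[...,1]<.06)&(P[...,2]>.047)&(P[...,2]<.0575)],5,12,1))
b=g['image'][190:300,200:340,::-1];a=f['image'][130:240,250:390,::-1]
cv2.imwrite('pics/c4.png',np.vstack([cv2.resize(x,(560,300),interpolation=2) for x in(a,b)]))
E
```

```text
clock: 9.5
tcp_pos: [0.4764, -0.1046, 0.1844]
orientation: [0.111, -3.14, -0.0]
contact_force: [-0.5, -0.3, -0.5]
grip_width: 0.0496
gripper_force: 32.2
clock: 10.7
tcp_pos: [0.4811, -0.0154, 0.0437]
orientation: [-0.111, 3.139, -0.001]
contact_force: [-0.1, 0.3, -0.9]
grip_width: 0.0496
gripper_force: 32.3
clock: 10.9
tcp_pos: [0.4807, -0.0154, 0.04]
orientation: [0.113, -3.138, 0.001]
contact_force: [0.1, 0.2, -1.1]
grip_width: 0.0497
gripper_force: 32.3
t 10.9 tcp [480.7 -15.4  40. ] th 94.1 tilt 0.09 w 49.7 gf 32.3 F [ 0.1  0.2 -1.1] j7 [-0.15  1.6 ]
 shift now-axes [-0.17  0.    1.03]  turn [-0.    -0.002 -0.002]  shift after turn [-0.16  0.    1.03]
top rocktop yaw 16.0 c [513.8  28.6] size [11.8  1.5] n5
scene rocktop yaw 0.0 c [547.6  -8.3] size [88.2 92.2] n751
```

View pics/c4.png

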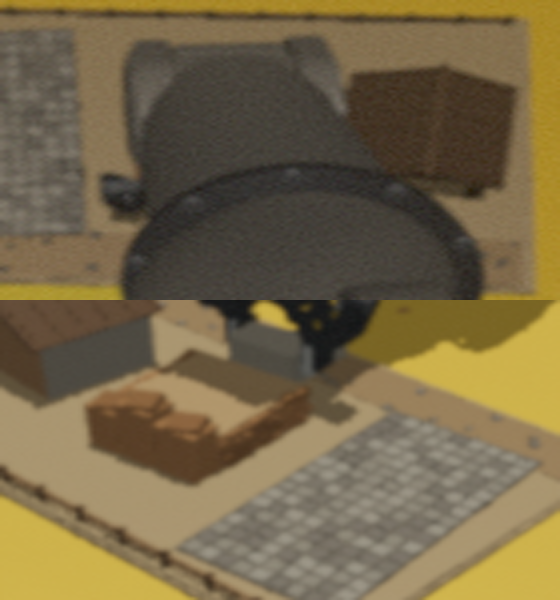

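The scene crop shows the steps in the gripper at (270,345), in front of the rock and upright. I'll refine the rock yaw from its edges in the first clouds before placing.

Run:
```python
import numpy as np
def line(a,b):
    p=np.polyfit(a,b,1); r=b-np.polyval(p,a); k=abs(r)<3; p=np.polyfit(a[k],b[k],1); return np.degrees(np.arctan(p[0])),p
for n in('top','scene'):
    P=np.load(n+'_P.npy').reshape(-1,3)*1e3
    m=(P[:,0]>480)&(P[:,0]<640)&(P[:,1]>-75)&(P[:,1]<60)&(P[:,2]>36)&(P[:,2]<90);Q=P[m]
    ys=np.arange(-45,26,3); fr=np.array([np.sort(Q[abs(Q[:,1]-y)<1.5,0])[:1].mean() for y in ys])
    print(n,'front ang',line(ys,fr)[0]*-1,'x at y=-10',np.polyval(line(ys,fr)[1],-10))
    print(np.round(fr).astype(int))
    xs=np.arange(515,588,3)
    for nm,s in(('right',1),('left',-1)):
        e=np.array([s*np.min(s*Q[abs(Q[:,0]-x)<1.5,1]) for x in xs]); a,p=line(xs,e); print(' ',nm,round(a,2),'y at 550',round(np.polyval(p,550),1))
```

```text
top front ang 4.4959941613575225 x at y=-10 507.9786704857469
[510 511 510 510 510 509 509 509 508 508 509 508 509 508 508 507 508 507
 506 506 506 505 505 505]
  right 6.1 y at 550 -56.7
  left 4.59 y at 550 31.9
scene front ang 5.8002804308099405 x at y=-10 509.4267623734319
[513 514 512 512 515 513 510 510 509 508 510 507 514 506 510 508 507 509
 508 507 506 508 506 507]
  right 4.98 y at 550 -53.4
  left 4.54 y at 550 36.8
```

```bash
python3 -m crank '[[0,0,0.5,0,0,-0.018],[0,0,0.3,0,0,0],[0,0,0.2,0,0,0],[0,0,0,0,0,0]]'
python3 to.py 489 -15.6 19 94.9
python3 -m crank '[[-0.2,0,0,0,0,0],[-0.15,0.0,0,0,0,0],[0,0,0,0,0,0]]'
python3 to.py 489 -15.6 19 94.9
```

```text
clock: 11.4
tcp_pos: [0.4808, -0.0153, 0.0197]
orientation: [0.137, -3.137, 0.0]
contact_force: [-0.5, -1.2, -0.6]
grip_width: 0.0498
gripper_force: 32.3
t 11.4 tcp [480.8 -15.3  19.7] th 95.0 tilt 0.07 w 49.8 gf 32.3 F [-0.5 -1.2 -0.6] j7 [-0.14  1.61]
 shift now-axes [-0.41 -0.05  0.03]  turn [ 0.    -0.002  0.002]  shift after turn [-0.41 -0.05  0.03]
clock: 11.7
tcp_pos: [0.4885, -0.0147, 0.0203]
orientation: [0.137, -3.139, -0.0]
contact_force: [-0.4, 0.4, -2.1]
grip_width: 0.0493
gripper_force: 32.2
t 11.7 tcp [488.5 -14.7  20.3] th 95.0 tilt 0.0 w 49.3 gf 32.2 F [-0.4  0.4 -2.1] j7 [-0.14  1.61]
 shift now-axes [-0.02 -0.05  0.07]  turn [ 0.    -0.     0.002]  shift after turn [-0.02 -0.05  0.07]
```

```bash
python3 -m crank '[[0,-0.05,0.06,0,0,0],[-0.06,0,0,0,0,0],[0,0,0,0,0,0]]'
python3 -m crank '[[-0.06,0,0,0,0,0],[0,0,0,0,0,0]]'
python3 -m crank '[[-0.06,0,0,0,0,0],[0,0,0,0,0,0]]'
python3 to.py 489 -15.6 19 94.9
```

```text
clock: 12.0
tcp_pos: [0.4886, -0.0158, 0.0189]
orientation: [0.136, -3.137, 0.0]
contact_force: [-3.3, -1.3, 0.0]
grip_width: 0.0494
gripper_force: 32.3
clock: 12.2
tcp_pos: [0.4886, -0.0158, 0.0187]
orientation: [0.136, -3.135, 0.0]
contact_force: [-5.9, -0.4, 1.7]
grip_width: 0.0499
gripper_force: 32.5
clock: 12.4
tcp_pos: [0.4886, -0.0158, 0.0186]
orientation: [0.135, -3.132, 0.0]
contact_force: [-9.9, -1.0, 5.5]
grip_width: 0.0497
gripper_force: 32.9
t 12.4 tcp [488.6 -15.8  18.6] th 94.9 tilt 0.35 w 49.7 gf 32.9 F [-9.9 -1.   5.5] j7 [-0.14  1.61]
 shift now-axes [-0.02  0.01 -0.02]  turn [ 0.    -0.008  0.001]  shift after turn [-0.02  0.01 -0.02]
```

Contact came at 488.6, where 489 was predicted, so the steps are butted up. I'll relax, open and lift clear.

```bash
python3 -m crank '[[0.1,0,0,0,0,0],[0,0,0,0,0,0]]'
python3 -m crank '[[0,0,0,0,0,0],[0,0,0,0,0,0],[0,0,0,0,0,0],[0,0,0,0,0,0]]' 0.75
python3 -m crank '[[0,0,-0.3,0,0,0],[0,0,-1,0,0,0],[0,0,-1,0,0,0],[0,0,-1,0,0,0],[0,0,-1,0,0,0],[0,0,-1,0,0,0],[0,0,-1,0,0,0],[0,0,-1,0,0,0],[0,0,-1,0,0,0]]'
python3 to.py 508.6 429.3 182 104.5;python3 to.py 600 200 182 104.5
```

```text
clock: 12.6
tcp_pos: [0.4886, -0.0158, 0.0188]
orientation: [0.136, -3.136, 0.0]
contact_force: [-5.7, -1.3, -0.3]
grip_width: 0.0498
gripper_force: 32.3
clock: 13.0
tcp_pos: [0.4908, -0.0154, 0.0193]
orientation: [-0.137, 3.137, 0.0]
contact_force: [-0.1, -0.7, -0.2]
grip_width: 0.064
gripper_force: 0.0
clock: 13.9
tcp_pos: [0.4898, -0.0156, 0.1864]
orientation: [-0.137, 3.138, 0.0]
contact_force: [0.2, -0.7, 0.4]
grip_width: 0.0637
gripper_force: 0.0
t 13.9 tcp [489.8 -15.6 186.4] th 95.0 tilt 0.04 w 63.7 gf 0.0 F [ 0.2 -0.7  0.4] j7 [-0.17  1.59]
 shift now-axes [-2.87 22.08  0.23]  turn [-0.     0.001 -0.211]  shift after turn [-6.48 21.3   0.22]
t 13.9 tcp [489.8 -15.6 186.4] th 95.0 tilt 0.04 w 63.7 gf 0.0 F [ 0.2 -0.7  0.4] j7 [-0.17  1.59]
 shift now-axes [-6.43 10.26  0.23]  turn [-0.     0.001 -0.211]  shift after turn [-8.03  9.06  0.22]
```

```bash
python3 -m crank '[[0,0,0,0,0,-0.106],[0,0,0,0,0,-0.105],[-0.3,0.97,0,0,0,0],[-0.3,0.97,0,0,0,0],[-0.3,0.97,0,0,0,0],[-0.3,0.97,0,0,0,0],[-0.3,0.97,0,0,0,0],[-0.3,0.97,0,0,0,0],[-0.3,0.97,0,0,0,0],[-0.3,0.97,0,0,0,0],[-0.3,0.97,0,0,0,0],[-0.3,0.97,0,0,0,0]]' 0.75
python3 -m crank '[[-0.29,0.97,0,0,0,0],[-0.29,0.97,0,0,0,0],[-0.29,0.97,0,0,0,0],[-0.29,0.97,0,0,0,0],[-0.29,0.97,0,0,0,0],[-0.29,0.97,0,0,0,0],[-0.29,0.97,0,0,0,0],[-0.29,0.97,0,0,0,0],[-0.29,0.97,0,0,0,0],[-0.29,0.97,0,0,0,0],[-0.29,0.95,0.2,0,0,0],[-0.29,0.95,1,0,0,0]]'
python3 -m crank '[[0,0,1,0,0,0],[0,0,1,0,0,0],[0,0,0,0,0,0]]'
python3 to.py 508.6 429.3 15 104.5
python3 - <<'E'
from fit import *
f=grab('top');g=grab('scene')
for n in('top','scene'):
    P=cloud(load(n))
    print(n,'steps',trim(P[(P[...,0]>.43)&(P[...,0]<.503)&(P[...,1]>-.06)&(P[...,1]<.03)&(P[...,2]>.018)&(P[...,2]<.07)],5,8,1))
a=f['image'][140:240,260:360,::-1];b=g['image'][215:345,360:470,::-1]
cv2.imwrite('pics/c5.png',np.hstack([cv2.resize(x,(400,400),interpolation=2) for x in(a,b)]))
E
```

```text
clock: 15.1
tcp_pos: [0.4994, 0.1881, 0.1856]
orientation: [-0.396, 3.116, 0.0]
contact_force: [0.1, 0.8, 0.0]
grip_width: 0.0639
gripper_force: 0.0
clock: 16.3
tcp_pos: [0.51, 0.4321, 0.1629]
orientation: [-0.396, 3.113, 0.004]
contact_force: [0.4, 0.0, 0.5]
grip_width: 0.0639
gripper_force: 0.0
clock: 16.6
tcp_pos: [0.507, 0.4286, 0.1176]
orientation: [0.396, -3.112, 0.006]
contact_force: [-0.2, -0.9, 0.1]
grip_width: 0.0641
gripper_force: 0.0
t 16.6 tcp [507.  428.6 117.6] th 104.5 tilt 0.35 w 64.1 gf 0.0 F [-0.2 -0.9  0.1] j7 [-0.73  0.98]
 shift now-axes [-0.11  0.03  5.13]  turn [-0.004 -0.007  0.001]  shift after turn [-0.09  0.02  5.13]
top steps yaw 2.2 c [474.9 -18.3] size [56.3 50.4] n465
scene steps yaw 4.0 c [475.  -14.8] size [56.3 51.2] n202
```

View pics/c5.png

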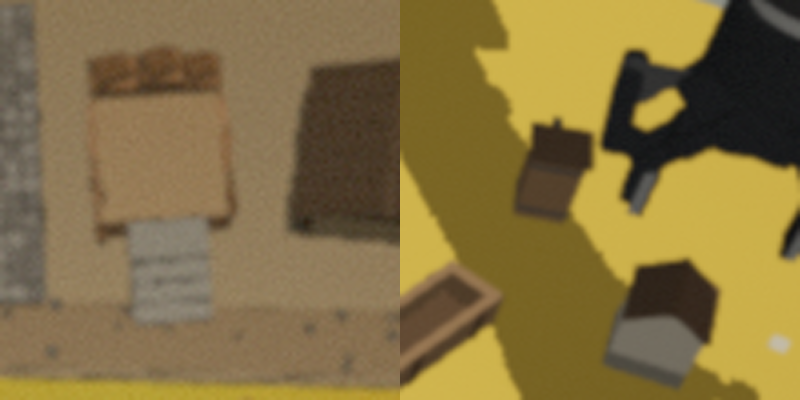

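In the top crop the steps at (170,270) butt against the rock front (y≈225) and are centred within about 1 mm. The rock flat is clear. In the scene crop the shrine at (660,330) stands below the open fingers at (640,190) and (790,235). Descending.

```bash
python3 -m crank '[[-0.09,0.02,0.8,0,0,0],[0,0,0.9,0,0,0],[0,0,0.9,0,0,0],[0,0,0.9,0,0,0],[0,0,0.9,0,0,0],[0,0,0.73,0,0,0],[0,0,0,0,0,0]]'
python3 to.py 508.6 429.3 15 104.5
python3 -m crank '[[0,0,0,0,0,0],[0,0,0,0,0,0],[0,0,0,0,0,0],[0,0,0,0,0,0],[0,0,0,0,0,0],[0,0,0,0,0,0],[0,0,0,0,0,0]]' 0 30
python3 to.py 508.6 429.3 15 104.5
python3 -m crank '[[0,0,-0.4,0,0,0],[0,0,-1,0,0,0],[0,0,-1,0,0,0],[0,0,-1,0,0,0],[0,0,-1,0,0,0],[0,0,-1,0,0,0],[0,0,-1,0,0,0],[0,0,-1,0,0,0],[0,0,-0.6,0,0,0],[0,0,0,0,0,0]]'
python3 to.py 550.5 -10.3 170 94.9
```

```text
clock: 17.4
tcp_pos: [0.5093, 0.4291, 0.0161]
orientation: [0.396, -3.114, 0.003]
contact_force: [-0.3, -0.4, -0.2]
grip_width: 0.0644
gripper_force: 0.0
t 17.4 tcp [509.3 429.1  16.1] th 104.5 tilt 0.21 w 64.4 gf 0.0 F [-0.3 -0.4 -0.2] j7 [-0.74  0.97]
 shift now-axes [0.03 0.02 0.05]  turn [-0.002 -0.004 -0.   ]  shift after turn [0.03 0.02 0.05]
clock: 18.1
tcp_pos: [0.5109, 0.4307, 0.0194]
orientation: [-0.396, 3.115, 0.001]
contact_force: [0.1, -0.2, 5.5]
grip_width: 0.0398
gripper_force: 31.5
t 18.1 tcp [510.9 430.7  19.4] th 104.5 tilt 0.08 w 39.8 gf 31.5 F [ 0.1 -0.2  5.5] j7 [-0.74  0.97]
 shift now-axes [ 0.13 -0.04  0.22]  turn [ 0.001  0.002 -0.   ]  shift after turn [ 0.13 -0.04  0.22]
clock: 19.1
tcp_pos: [0.5111, 0.4308, 0.1804]
orientation: [-0.396, 3.114, 0.003]
contact_force: [0.3, -0.5, -1.6]
grip_width: 0.0398
gripper_force: 30.8
t 19.1 tcp [511.1 430.8 180.4] th 104.5 tilt 0.17 w 39.8 gf 30.8 F [ 0.3 -0.5 -1.6] j7 [-0.73  0.99]
 shift now-axes [  3.61 -21.85   0.48]  turn [0.002 0.003 0.213]  shift after turn [ -0.08 -22.14   0.52]
```

```bash
python3 -m crank '[[0,0,0,0,0,0.107],[0,0,0,0,0,0.106],[-0.01,-0.6,0,0,0,0],[-0.01,-1,0,0,0,0],[-0.01,-1,0,0,0,0],[-0.01,-1,0,0,0,0],[-0.01,-1,0,0,0,0],[-0.01,-1,0,0,0,0],[-0.01,-1,0,0,0,0],[-0.01,-1,0,0,0,0],[-0.01,-1,0,0,0,0],[-0.01,-1,0,0,0,0]]'
python3 -m crank '[[-0.01,-1,0,0,0,0],[-0.01,-1,0,0,0,0],[-0.01,-1,0,0,0,0],[-0.01,-1,0,0,0,0],[-0.01,-1,0,0,0,0],[-0.01,-1,0,0,0,0],[-0.01,-1,0,0,0,0],[-0.01,-1,0,0,0,0],[-0.01,-1,0,0,0,0],[-0.01,-1,0,0,0,0],[0,-1,0,0,0,0],[0,-1,0,0,0,0]]'
python3 -m crank '[[0,-0.5,1,0,0,0],[0,0,1,0,0,0],[0,0,1,0,0,0],[0,0,0.5,0,0,0],[0,0,0,0,0,0],[0,0,0,0,0,0]]'
python3 to.py 553.1 -10.1 72.5 94.9
```

```text
clock: 20.3
tcp_pos: [0.5289, 0.2371, 0.1787]
orientation: [-0.134, 3.138, 0.0]
contact_force: [1.1, 0.8, -0.4]
grip_width: 0.0394
gripper_force: 30.9
clock: 21.5
tcp_pos: [0.551, -0.0017, 0.1787]
orientation: [-0.134, 3.138, 0.0]
contact_force: [1.1, 0.4, -2.2]
grip_width: 0.0395
gripper_force: 30.9
clock: 22.1
tcp_pos: [0.5525, -0.0101, 0.1091]
orientation: [-0.134, 3.138, 0.0]
contact_force: [0.5, 0.4, -0.4]
grip_width: 0.0397
gripper_force: 30.8
t 22.1 tcp [552.5 -10.1 109.1] th 94.9 tilt 0.04 w 39.7 gf 30.8 F [ 0.5  0.4 -0.4] j7 [-0.14  1.59]
 shift now-axes [-0.03 -0.    1.83]  turn [0.    0.001 0.   ]  shift after turn [-0.03 -0.    1.83]
```

```bash
python3 -m crank '[[-0.03,0,0.7,0,0,0],[0,0,0.6,0,0,0],[0,0,0.4,0,0,0],[0,0,0,0,0,0]]'
python3 -m crank '[[0,0,0.13,0,0,0],[0,0,0,0,0,0]]'
python3 to.py 553.1 -10.1 71 94.9
python3 -m crank '[[0,0,0.07,0,0,0],[0,0,0,0,0,0]]'
python3 to.py 553.1 -10.1 71 94.9
```

```text
clock: 22.5
tcp_pos: [0.5516, -0.0098, 0.0729]
orientation: [0.135, -3.136, 0.0]
contact_force: [-0.1, -0.3, -0.6]
grip_width: 0.0395
gripper_force: 30.8
clock: 22.7
tcp_pos: [0.5529, -0.0098, 0.0718]
orientation: [0.135, -3.139, -0.0]
contact_force: [-0.3, 0.1, -1.4]
grip_width: 0.0399
gripper_force: 30.8
t 22.7 tcp [552.9  -9.8  71.8] th 94.9 tilt 0.0 w 39.9 gf 30.8 F [-0.3  0.1 -1.4] j7 [-0.14  1.6 ]
 shift now-axes [-0.01 -0.02  0.04]  turn [ 0. -0.  0.]  shift after turn [-0.01 -0.02  0.04]
clock: 22.9
tcp_pos: [0.5532, -0.0098, 0.0713]
orientation: [-0.134, 3.138, 0.0]
contact_force: [-2.0, 0.5, 4.8]
grip_width: 0.0395
gripper_force: 31.4
t 22.9 tcp [553.2  -9.8  71.3] th 94.9 tilt 0.04 w 39.5 gf 31.4 F [-2.   0.5  4.8] j7 [-0.14  1.6 ]
 shift now-axes [ 0.   -0.01  0.02]  turn [0.    0.001 0.   ]  shift after turn [ 0.   -0.01  0.02]
```

```bash
python3 -m crank '[[0,0,0,0,0,0],[0,0,0,0,0,0],[0,0,0,0,0,0],[0,0,0,0,0,0]]' 0.75
python3 -m crank '[[0,0,-0.3,0,0,0],[0,0,-0.7,0,0,0],[0,0,-1,0,0,0],[0,0,-1,0,0,0],[0,0,-1,0,0,0],[0,0,-1,0,0,0],[0,0,-0.6,0,0,0],[0,0,0,0,0,0]]'
python3 to.py 584 330.8 100 80.7
```

```text
clock: 23.3
tcp_pos: [0.5529, -0.0098, 0.0705]
orientation: [-0.135, 3.139, 0.0]
contact_force: [-0.7, -0.3, 0.0]
grip_width: 0.0641
gripper_force: 0.0
clock: 24.1
tcp_pos: [0.5541, -0.0097, 0.1849]
orientation: [-0.134, 3.134, 0.0]
contact_force: [-0.1, -0.5, 0.3]
grip_width: 0.0641
gripper_force: 0.0
t 24.1 tcp [554.1  -9.7 184.9] th 94.9 tilt 0.25 w 64.1 gf 0.0 F [-0.1 -0.5  0.3] j7 [-0.15  1.59]
 shift now-axes [-2.93 16.84  4.26]  turn [0.001 0.005 0.316]  shift after turn [ 1.28 17.04  4.24]
```

```bash
python3 -m crank '[[0,0,0,0,0,0.158],[0,0,0,0,0,0.158],[0.075,1,0,0,0,0],[0.075,1,0,0,0,0],[0.075,1,0,0,0,0],[0.075,1,0,0,0,0],[0.075,1,0,0,0,0],[0.075,1,0,0,0,0],[0.075,1,0,0,0,0],[0.075,1,0,0,0,0],[0.075,1,0,0,0,0],[0.075,1,0,0,0,0]]'
python3 -m crank '[[0.075,1,0,0,0,0],[0.075,1,0,0,0,0],[0.075,1,0,0,0,0],[0.075,1,0,0,0,0],[0.075,1,1,0,0,0],[0.075,1,1,0,0,0],[0.075,1.0,1,0,0,0],[0,0,1,0,0,0],[0,0,0.3,0,0,0],[0,0,0,0,0,0]]'
python3 to.py 584 330.8 3 80.7
python3 - <<'E'
from fit import *
f=grab('top');g=grab('scene')
for n in('top','scene'):
    P=cloud(load(n)); print(n,'shrine roof',trim(P[sel(P,(.55,-.01),.05,.1,.14)],5,10,1))
a=f['image'][120:240,250:370,::-1];b=g['image'][170:290,200:320,::-1]
cv2.imwrite('pics/c6.png',np.hstack([cv2.resize(x,(400,400),interpolation=2) for x in(a,b)]))
E
```

```text
clock: 25.3
tcp_pos: [0.5698, 0.1906, 0.1814]
orientation: [-0.255, -3.13, 0.001]
contact_force: [-0.0, -0.1, 0.4]
grip_width: 0.0643
gripper_force: 0.0
clock: 26.3
tcp_pos: [0.5822, 0.3293, 0.0954]
orientation: [-0.255, -3.13, 0.003]
contact_force: [0.9, -0.2, -0.2]
grip_width: 0.0637
gripper_force: 0.0
t 26.3 tcp [582.2 329.3  95.4] th 80.7 tilt 0.14 w 63.7 gf 0.0 F [ 0.9 -0.2 -0.2] j7 [-0.63  0.82]
 shift now-axes [-0.09  0.1   4.62]  turn [-0.002 -0.002 -0.001]  shift after turn [-0.08  0.09  4.62]
top shrine roof yaw 4.2 c [551.1 -12.2] size [43.9 43. ] n312
scene shrine roof yaw 4.2 c [550.2  -8. ] size [44.5 41.3] n282
```

View pics/c6.png

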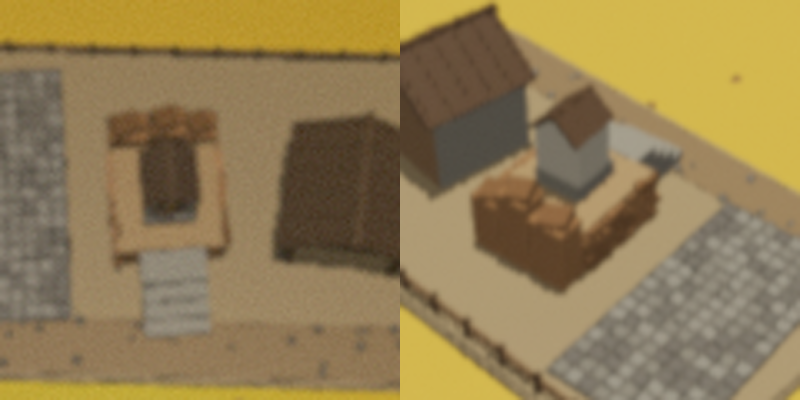

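The shrine stands upright on the flat at (550.6,-10.1), with its centre within 1 mm. The back gable at (575,160) and the left side at (600,150) are plain, so the niche faces the steps. Next is the trough.

```bash
python3 -m crank '[[-0.08,0.09,0.8,0,0,0],[0,0,0.8,0,0,0],[0,0,0.8,0,0,0],[0,0,0.8,0,0,0],[0,0,0.8,0,0,0],[0,0,0.6,0,0,0],[0,0,0,0,0,0]]'
python3 to.py 584 330.8 3 80.7
python3 -m crank '[[0,0,0,0,0,0],[0,0,0,0,0,0],[0,0,0,0,0,0],[0,0,0,0,0,0],[0,0,0,0,0,0],[0,0,0,0,0,0],[0,0,0,0,0,0],[0,0,0,0,0,0]]' 0 25
python3 to.py 584 330.8 3 80.7
python3 -m crank '[[0,0,-0.4,0,0,0],[0,0,-1,0,0,0],[0,0,-1,0,0,0],[0,0,-1,0,0,0],[0,0,-0.6,0,0,0],[0,0,0,0,0,0]]'
python3 to.py 561 124.0 80 92.8
python3 - <<'E'
from fit import *
f=grab('top');g=grab('scene')
for n in('top','scene'):
    f=load(n);P=cloud(f);im=cv2.GaussianBlur(f['image'],(3,3),0);hsv=cv2.cvtColor(im,cv2.COLOR_RGB2HSV)
    b=(P[...,0]>.42)&(P[...,0]<.69)&(P[...,1]>.045)&(P[...,1]<.2)&(P[...,2]>.006)&(P[...,2]<.024)
    s=hsv[...,1].astype(int); t,_=cv2.threshold(hsv[...,1][b],0,255,cv2.THRESH_OTSU)
    Q=P[b&(s<t)]*1e3
    # edge medians
    def ln(ax,rng,s):
        c=np.arange(*rng,4.);e=np.array([s*np.min(s*Q[abs(Q[:,ax]-v)<2,1-ax]) for v in c]);p=np.polyfit(c,e,1);k=abs(e-np.polyval(p,c))<3;p=np.polyfit(c[k],e[k],1);return round(np.degrees(np.arctan(p[0])),2),round(np.polyval(p,561 if ax==0 else 124),1)
    print(n,t,'right',ln(0,(480,640),1),'left',ln(0,(480,640),-1),'front',ln(1,(85,165),1),'back',ln(1,(85,165),-1))
E
```

```text
clock: 27.1
tcp_pos: [0.5831, 0.3305, 0.0019]
orientation: [-0.254, -3.128, 0.004]
contact_force: [0.0, -0.3, 0.6]
grip_width: 0.0642
gripper_force: 0.0
t 27.1 tcp [583.1 330.5   1.9] th 80.7 tilt 0.23 w 64.2 gf 0.0 F [ 0.  -0.3  0.6] j7 [-0.62  0.82]
 shift now-axes [-0.04  0.02 -0.05]  turn [-0.003 -0.004 -0.   ]  shift after turn [-0.04  0.02 -0.05]
clock: 27.9
tcp_pos: [0.5851, 0.3317, 0.0054]
orientation: [0.255, 3.13, 0.001]
contact_force: [-1.1, 0.3, 5.9]
grip_width: 0.0358
gripper_force: 26.2
t 27.9 tcp [585.1 331.7   5.4] th 80.7 tilt 0.08 w 35.8 gf 26.2 F [-1.1  0.3  5.9] j7 [-0.62  0.82]
 shift now-axes [ 0.05 -0.05  0.12]  turn [ 0.001  0.001 -0.   ]  shift after turn [ 0.05 -0.05  0.12]
clock: 28.5
tcp_pos: [0.5855, 0.3319, 0.0864]
orientation: [0.255, 3.129, 0.003]
contact_force: [-0.1, 0.0, -1.4]
grip_width: 0.0352
gripper_force: 25.5
t 28.5 tcp [585.5 331.9  86.4] th 80.7 tilt 0.18 w 35.2 gf 25.5 F [-0.1  0.  -1.4] j7 [-0.63  0.82]
 shift now-axes [ -0.47 -10.46   0.3 ]  turn [ 0.002  0.003 -0.269]  shift after turn [  1.73 -10.32   0.32]
top 73.0 right (np.float64(3.38), np.float64(70.8)) left (np.float64(3.15), np.float64(176.8)) front (np.float64(-2.91), np.float64(458.3)) back (np.float64(-5.03), np.float64(663.2))
scene 65.0 right (np.float64(3.09), np.float64(71.4)) left (np.float64(3.2), np.float64(178.5)) front (np.float64(-3.34), np.float64(457.4)) back (np.float64(-4.0), np.float64(664.6))
```

```bash
python3 -m crank '[[0,0,0,0,0,-0.14],[0,0,0,0,0,-0.139],[0.16,-0.6,0,0,0,0],[0.16,-0.97,0,0,0,0],[0.16,-0.97,0,0,0,0],[0.16,-0.97,0,0,0,0],[0.16,-0.97,0,0,0,0],[0.16,-0.97,0,0,0,0],[0.16,-0.97,0,0,0,0],[0.16,-0.97,0,0,0,0],[0.16,-0.97,0,0,0,0],[0.16,-0.97,0,0,0,0]]'
python3 -m crank '[[0.17,-0.97,0.5,0,0,0],[0,0,1,0,0,0],[0,0,0.7,0,0,0],[0,0,0,0,0,0],[0,0,0,0,0,0]]'
python3 to.py 561.9 124.4 20.4 93.25
```

```text
clock: 29.8
tcp_pos: [0.563, 0.1416, 0.0845]
orientation: [-0.089, 3.14, 0.0]
contact_force: [-0.2, 0.3, -0.5]
grip_width: 0.0352
gripper_force: 25.5
clock: 30.3
tcp_pos: [0.5608, 0.1242, 0.0404]
orientation: [0.09, -3.14, -0.0]
contact_force: [1.7, -0.6, -0.2]
grip_width: 0.0358
gripper_force: 25.5
t 30.3 tcp [560.8 124.2  40.4] th 93.3 tilt 0.03 w 35.8 gf 25.5 F [ 1.7 -0.6 -0.2] j7 [-0.31  1.28]
 shift now-axes [-0.06  0.01  1.  ]  turn [ 0.    -0.001  0.001]  shift after turn [-0.06  0.01  1.  ]
```

```bash
python3 -m crank '[[-0.06,0,0.5,0,0,0],[0,0,0.35,0,0,0],[0,0,0.1,0,0,0],[0,0,0,0,0,0]]'
python3 -m crank '[[0,0,0.1,0,0,0],[0,0,0,0,0,0]]'
python3 to.py 561.9 124.4 19.4 93.25
```

```text
clock: 30.7
tcp_pos: [0.5617, 0.1238, 0.021]
orientation: [0.089, -3.139, 0.0]
contact_force: [0.5, -0.0, -0.7]
grip_width: 0.0355
gripper_force: 25.5
clock: 30.9
tcp_pos: [0.5621, 0.1238, 0.0195]
orientation: [-0.089, 3.14, 0.0]
contact_force: [0.5, 0.2, -0.9]
grip_width: 0.0357
gripper_force: 25.5
t 30.9 tcp [562.1 123.8  19.5] th 93.2 tilt 0.01 w 35.7 gf 25.5 F [ 0.5  0.2 -0.9] j7 [-0.31  1.28]
 shift now-axes [0.01 0.03 0.  ]  turn [ 0.  0. -0.]  shift after turn [0.01 0.03 0.  ]
```

```bash
python3 -m crank '[[0,0.02,0.06,0,0,0],[0,0,0,0,0,0]]'
python3 -m crank '[[0,0,0,0,0,0],[0,0,0,0,0,0],[0,0,0,0,0,0],[0,0,0,0,0,0]]' 0.7
python3 -m crank '[[0,0,-0.3,0,0,0],[0,0,-0.7,0,0,0],[0,0,-1,0,0,0],[0,0,-1,0,0,0],[0,0,-1,0,0,0],[0,0,-1,0,0,0],[0,0,-1,0,0,0],[0,0,0,0,0,0]]'
python3 to.py 433.3 327.5 100 114
```

```text
clock: 31.1
tcp_pos: [0.5622, 0.1238, 0.0193]
orientation: [-0.088, 3.14, -0.0]
contact_force: [-2.7, -1.6, 8.6]
grip_width: 0.0357
gripper_force: 26.6
clock: 31.5
tcp_pos: [0.562, 0.1242, 0.0182]
orientation: [0.089, -3.14, -0.0]
contact_force: [-0.8, 0.2, -0.0]
grip_width: 0.06
gripper_force: 0.0
clock: 32.3
tcp_pos: [0.5642, 0.1247, 0.1422]
orientation: [-0.088, 3.134, 0.003]
contact_force: [-0.7, 1.0, 0.3]
grip_width: 0.06
gripper_force: 0.0
t 32.3 tcp [564.2 124.7 142.2] th 93.2 tilt 0.37 w 60.0 gf 0.0 F [-0.7  1.   0.3] j7 [-0.31  1.29]
 shift now-axes [ 5.98 10.49  2.09]  turn [ 0.001  0.008 -0.462]  shift after turn [ 1.85 11.92  2.11]
```

```bash
python3 - <<'E'
from fit import *
grab('top');grab('scene')
for n in('top','scene'):
    P=cloud(load(n)); print(n,'post',trim(P[sel(P,(.433,.327),.05,.061,.08)],24,12,1),trim(P[sel(P,(.433,.327),.05,.062,.08)],24,12,3))
    print('  trough',trim(P[sel(P,(.561,.124),.06,.037,.055)],3,12,1))
E
python3 -m crank '[[0,0,0,0,0,-0.154],[0,0,0,0,0,-0.154],[0,0,0,0,0,-0.154],[0.154,0.6,0,0,0,0],[0.154,0.99,0,0,0,0],[0.154,0.99,0,0,0,0],[0.154,0.99,0,0,0,0],[0.154,0.99,0,0,0,0],[0.154,0.99,0,0,0,0],[0.154,0.99,0,0,0,0],[0.154,0.99,0,0,0,0],[0.154,0.99,0,0,0,0]]'
python3 -m crank '[[0.154,0.99,0,0,0,0],[0.154,0.99,0,0,0,0],[0.154,0.99,0,0,0,0],[0,0.4,1,0,0,0],[0,0,1,0,0,0],[0,0,0,0,0,0]]'
python3 to.py 433.3 327.5 17 114
```

```text
top post yaw 25.8 c [433.3 326.2] size [36.4 36.1] n203 yaw 25.8 c [433.5 325.7] size [33.7 33. ] n188
clock: 33.6
tcp_pos: [0.4655, 0.2695, 0.1376]
orientation: [0.649, -3.072, 0.0]
contact_force: [0.8, -0.1, 0.2]
grip_width: 0.0601
gripper_force: 0.0
clock: 34.2
tcp_pos: [0.4285, 0.3255, 0.0956]
orientation: [0.651, -3.068, 0.004]
contact_force: [-0.2, -0.8, 0.1]
grip_width: 0.0597
gripper_force: 0.0
t 34.2 tcp [428.5 325.5  95.6] th 114.0 tilt 0.34 w 59.7 gf 0.0 F [-0.2 -0.8  0.1] j7 [-0.63  1.13]
 shift now-axes [-0.28 -0.    3.93]  turn [-0.002 -0.007 -0.001]  shift after turn [-0.26 -0.01  3.93]Traceback (most recent call last):
  File "<stdin>", line 5, in <module>
  File "fit.py", line 6, in trim
    L=Q[:,:2]@M.T; lo,hi=np.percentile(L,[p,100-p],axis=0); A=np.prod(hi-lo)
                         ~~~~~~~~~~~~~^^^^^^^^^^^^^^^^^^^^
    return _quantile_unchecked(
        a, q, axis, out, overwrite_input, method, keepdims, weights)
    return _ureduce(a,
                    func=_quantile_ureduce_func,
    ...<5 lines>...
                    overwrite_input=overwrite_input,
                    method=method)
    r = func(a, **kwargs)
    result = _quantile(arr,
                       quantiles=q,
    ...<2 lines>...
                       out=out,
                       weights=wgt)
    slices_having_nans = np.isnan(arr[-1, ...])
                                  ~~~^^^^^^^^^
IndexError: index -1 is out of bounds for axis 0 with size 0
```

```bash
python3 -m crank '[[-0.26,0,0.8,0,0,-0.02],[0,0,0.8,0,0,0],[0,0,0.8,0,0,0],[0,0,0.8,0,0,0],[0,0,0.65,0,0,0],[0,0,0,0,0,0]]'
python3 to.py 433.3 327.5 17 115
python3 -m crank '[[0,0,0,0,0,0],[0,0,0,0,0,0],[0,0,0,0,0,0],[0,0,0,0,0,0],[0,0,0,0,0,0],[0,0,0,0,0,0],[0,0,0,0,0,0],[0,0,0,0,0,0]]' 0 25
python3 to.py 433.3 327.5 17 115
python3 -m crank '[[0,0,-0.4,0,0,0],[0,0,-1,0,0,0],[0,0,-1,0,0,0],[0,0,-1,0,0,0],[0,0,-1,0,0,0],[0,0,-1,0,0,0],[0,0,-0.6,0,0,0],[0,0,0,0,0,0]]'
python3 to.py 626 128 100 93.25
python3 - <<'E'
from fit import *
grab('top');grab('scene')
for n in('top','scene'):
    P=cloud(load(n)); Q=P[sel(P,(.561,.124),.06,.037,.055)]; print(n,len(Q)); 
    if len(Q)>20: print('  trough',trim(Q,3,12,1))
a,b=[load(n)['image'][:,:,::-1] for n in('top','scene')]
cv2.imwrite('pics/c7.png',np.hstack([cv2.resize(x,(400,400),interpolation=2) for x in(a[110:250,130:270],b[190:330,240:380])]))
E
```

```text
clock: 34.8
tcp_pos: [0.4351, 0.3277, 0.0201]
orientation: [0.676, -3.065, 0.002]
contact_force: [-0.6, -0.2, -0.2]
grip_width: 0.0598
gripper_force: 0.0
t 34.8 tcp [435.1 327.7  20.1] th 114.9 tilt 0.17 w 59.8 gf 0.0 F [-0.6 -0.2 -0.2] j7 [-0.64  1.11]
 shift now-axes [0.09 0.03 0.16]  turn [-0.001 -0.004 -0.003]  shift after turn [0.09 0.03 0.16]
clock: 35.6
tcp_pos: [0.4367, 0.3289, 0.0222]
orientation: [-0.678, 3.066, 0.001]
contact_force: [0.1, -0.3, 6.6]
grip_width: 0.0297
gripper_force: 28.8
t 35.6 tcp [436.7 328.9  22.2] th 114.9 tilt 0.09 w 29.7 gf 28.8 F [ 0.1 -0.3  6.6] j7 [-0.64  1.11]
 shift now-axes [0.19 0.01 0.26]  turn [ 0.001  0.002 -0.002]  shift after turn [0.18 0.01 0.26]
clock: 36.4
tcp_pos: [0.4369, 0.329, 0.143]
orientation: [-0.677, 3.065, 0.002]
contact_force: [1.5, 1.0, -0.9]
grip_width: 0.0299
gripper_force: 27.9
t 36.4 tcp [436.9 329.  143. ] th 114.9 tilt 0.18 w 29.9 gf 27.9 F [ 1.5  1.  -0.9] j7 [-0.61  1.16]
 shift now-axes [ -4.33 -13.1    2.15]  turn [0.002 0.004 0.482]  shift after turn [ -8.87 -10.57   2.15]
top 232
  trough yaw 3.8 c [560.5 121.2] size [89.8 35.8] n232
scene 336
  trough yaw 3.0 c [561.4 124.9] size [90.1 37.1] n336
```

View pics/c7.png

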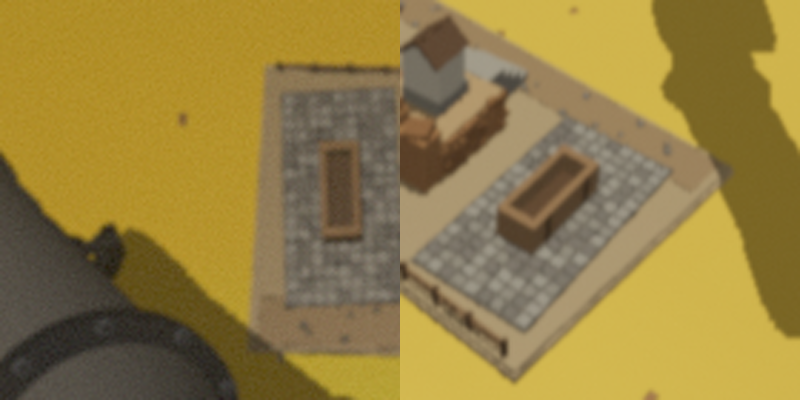

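The trough at (340,190) in the top crop lies lengthwise in the middle of the court. The post is gripped. Moving it behind the trough.

```bash
python3 -m crank '[[0,0,0,0,0,0.161],[0,0,0,0,0,0.161],[0,0,0,0,0,0.16],[-0.82,-0.6,0,0,0,0],[-0.82,-1,0,0,0,0],[-0.82,-1,0,0,0,0],[-0.82,-1,0,0,0,0],[-0.82,-1,0,0,0,0],[-0.82,-1,0,0,0,0],[-0.82,-1,0,0,0,0],[-0.82,-1,0,0,0,0],[-0.82,-1,0,0,0,0]]'
python3 -m crank '[[-0.82,-1,0,0,0,0],[-0.82,-1,0,0,0,0],[0,0,1,0,0,0],[0,0,1,0,0,0],[0,0,1,0,0,0],[0,0,1,0,0,0],[0,0,0.3,0,0,0],[0,0,0,0,0,0],[0,0,0,0,0,0]]'
python3 to.py 629.6 127.8 37.2 93.3
python3 - <<'E'
from fit import *
g=grab('scene')
cv2.imwrite('pics/c8.png',cv2.resize(g['image'][190:330,240:380,::-1],(500,500),interpolation=2))
E
```

```text
clock: 37.7
tcp_pos: [0.593, 0.1638, 0.1396]
orientation: [0.089, -3.138, 0.002]
contact_force: [1.0, 0.2, -1.6]
grip_width: 0.0293
gripper_force: 27.9
clock: 38.6
tcp_pos: [0.6285, 0.127, 0.0555]
orientation: [-0.089, 3.14, 0.0]
contact_force: [0.6, 0.4, -0.6]
grip_width: 0.0299
gripper_force: 27.9
t 38.6 tcp [628.5 127.   55.5] th 93.2 tilt 0.01 w 29.9 gf 27.9 F [ 0.6  0.4 -0.6] j7 [-0.28  1.31]
 shift now-axes [-0.06  0.04  0.92]  turn [ 0.     0.    -0.001]  shift after turn [-0.06  0.04  0.92]
```

View pics/c8.png

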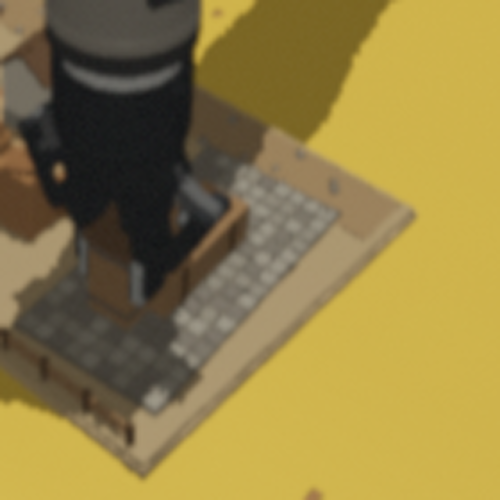

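The post is held upright at (110,275), between the trough's back end and the fence. Lowering it.

```bash
python3 -m crank '[[-0.06,0.03,0.5,0,0,0],[0,0,0.3,0,0,0],[0,0,0.1,0,0,0],[0,0,0,0,0,0]]'
python3 -m crank '[[0,0,0.06,0,0,0],[0,0,0,0,0,0]]'
python3 -m crank '[[0,0,0.06,0,0,0],[0,0,0,0,0,0]]'
python3 to.py 629.6 127.8 36.2 93.3
```

```text
clock: 39.05
tcp_pos: [0.6291, 0.1276, 0.0368]
orientation: [0.089, -3.14, 0.0]
contact_force: [-0.1, -0.5, -0.1]
grip_width: 0.0296
gripper_force: 28.0
clock: 39.25
tcp_pos: [0.6296, 0.1277, 0.0363]
orientation: [-0.089, 3.14, 0.0]
contact_force: [-0.2, -0.1, -0.1]
grip_width: 0.0297
gripper_force: 27.9
clock: 39.45
tcp_pos: [0.6297, 0.1277, 0.0362]
orientation: [-0.089, 3.14, 0.0]
contact_force: [-3.2, -0.8, 9.1]
grip_width: 0.0297
gripper_force: 29.1
t 39.45 tcp [629.7 127.7  36.2] th 93.2 tilt 0.03 w 29.7 gf 29.1 F [-3.2 -0.8  9.1] j7 [-0.28  1.31]
 shift now-axes [0.   0.01 0.  ]  turn [ 0.     0.001 -0.001]  shift after turn [0.   0.01 0.  ]
```

```bash
python3 -m crank '[[0,0,0,0,0,0],[0,0,0,0,0,0],[0,0,0,0,0,0],[0,0,0,0,0,0]]' 0.65
python3 -m crank '[[0,0,-0.3,0,0,0],[0,0,-0.7,0,0,0],[0,0,-1,0,0,0],[0,0,-1,0,0,0],[0,0,-1,0,0,0],[0,0,-1,0,0,0],[0,0,-1,0,0,0],[0,0,-1,0,0,0]]'
python3 -m crank '[[0,1,0,0,0,0],[0,1,0,0,0,0],[0,1,0,0,0,0],[0,1,0,0,0,0],[0,1,0,0,0,0],[0,1,0,0,0,0],[0,1,0,0,0,0],[0,1,0,0,0,0],[0.5,1,0,0,0,0],[0.5,1,0,0,0,0],[0.5,1,0,0,0,0],[0.5,1,0,0,0,0]]'
python3 -m crank '[[0.5,1,0,0,0,0],[0.5,1,0,0,0,0],[0.5,1,0,0,0,0],[0,0,0,0,0,0],[0,0,0,0,0,0]]'
python3 - <<'E'
from fit import *
grab('top');grab('scene')
for n in('top','scene'):
    P=cloud(load(n))
    for k,c,rad,lo,hi in[('trough',(.561,.124),.06,.037,.052),('post cap',(.626,.127),.035,.076,.095),('post stem',(.626,.127),.04,.025,.055),('shrine',(.55,-.01),.05,.1,.14),('steps',(.479,-.017),.042,.018,.06),('offcut',(.562,-.32),.042,.038,.05),('tub',(.522,-.432),.05,.055,.07)]:
        Q=P[sel(P,c,rad,lo,hi)]; print(n,k,len(Q),trim(Q,3 if k!='offcut' else -31,12,1) if len(Q)>20 else '')
a,b=[load(n)['image'][:,:,::-1] for n in('top','scene')]
cv2.imwrite('pics/c9.png',np.hstack([cv2.resize(x,(400,400),interpolation=2) for x in(a[115:245,220:350],b[160:320,210:370])]))
E
```

```text
clock: 39.85
tcp_pos: [0.6293, 0.1276, 0.0347]
orientation: [0.089, -3.14, 0.0]
contact_force: [-0.3, -0.2, 0.2]
grip_width: 0.0554
gripper_force: 0.0
clock: 40.65
tcp_pos: [0.6296, 0.1276, 0.1772]
orientation: [-0.089, 3.139, 0.001]
contact_force: [0.5, 0.5, -0.1]
grip_width: 0.0556
gripper_force: 0.0
clock: 41.85
tcp_pos: [0.5753, 0.3665, 0.1748]
orientation: [0.089, -3.14, 0.0]
contact_force: [0.4, -0.9, -0.8]
grip_width: 0.0556
gripper_force: 0.0
clock: 42.35
tcp_pos: [0.5422, 0.4239, 0.1748]
orientation: [0.091, -3.14, 0.001]
contact_force: [-0.2, -0.4, 0.5]
grip_width: 0.0556
gripper_force: 0.0
top trough 242 yaw 3.8 c [564.5 121.3] size [96.9 35.9] n242
top post cap 177 yaw 2.0 c [626.9 124.6] size [35.8 34.4] n177
top post stem 116 yaw 7.5 c [600.5 124. ] size [26.2 35.1] n116
top shrine 314 yaw 5.2 c [550.8 -12.3] size [44.3 42.8] n314
top steps 588 yaw 8.8 c [483.3 -18.2] size [70.6 51.7] n588
top offcut 204 yaw -33.0 c [ 560.8 -320.9] size [42.2 35.5] n204
top tub 530 yaw 14.8 c [ 517.7 -435.6] size [62.4 62.1] n530
scene trough 254 yaw 3.2 c [565.7 125.4] size [101.9  36.9] n254
scene post cap 228 yaw 4.2 c [625.8 128.6] size [36.4 35.8] n228
scene post stem 238 yaw -1.5 c [616.3 131.1] size [52.5 27.8] n238
scene shrine 279 yaw 3.8 c [550.3  -7.5] size [43.9 41.2] n279
scene steps 204 yaw 9.8 c [480.5 -11.6] size [69.8 46.4] n204
scene offcut 111 yaw -39.0 c [ 560.2 -316.9] size [38.7 39.5] n111
scene tub 230 yaw -9.0 c [ 517.6 -432. ] size [62.6 64.6] n230
```

View pics/c9.png

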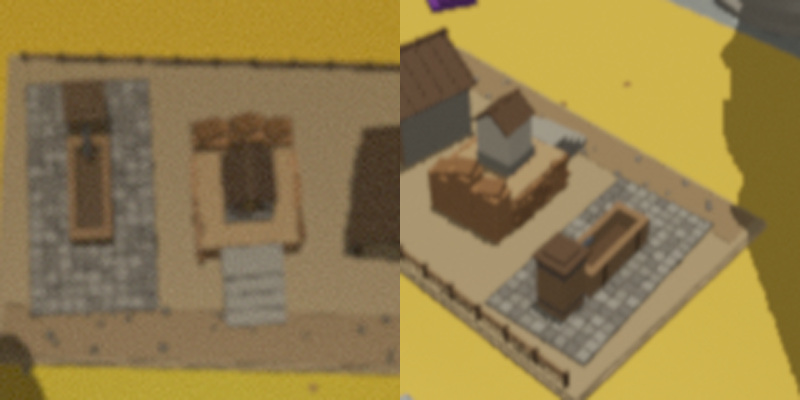

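The final view shows everything in place. The trough at (90,185) is centred on the court, and the post at (85,105) stands behind it, in line and upright with the spout over the trough. The shrine is on the flat at (248,180), and the steps are against the rock at (253,285).

```bash
python3 -c "
from bench import r
print(r.hand_in())"
```

```text
the job is handed in; nothing more can be done
None
```

I placed all four pieces as asked and handed the job in at about 42 s on the robot's clock; no verdict came back. The last images show all four upright, and the tub and foam offcut unmoved. The niche was never in view: I inferred that it faces the steps, because the back and left faces are plain.

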